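# Load the mould warmer and key in its cycle

### The arm

A 6-joint arm with a two-finger parallel gripper is mounted at the origin on a cart in front of the work surface, level with it; the furniture and walls round the work are solid. World frame = base frame: x ahead of the robot, y to its left, z up, the work surface at z = 0. Lengths are in m, angles in rad, forces in N, time in s.
With the tool pointing down it reaches from about 0.35 to 0.975 m from the base axis. Payload 4.9 kg.
Tool frame: the origin (TCP) lies at the very end of the fingers, on their centre line; the grasp point (between the pads) lies 19 mm behind it (ctrl.grip_point_offset is the distance from the TCP to the grasp point, in m); z points along the fingers, y is the line along which they close (so a half turn about z gives the same grasp; the last joint's range is limited). The gripper opens to 85 mm and grips with 20 to 120 N. Pads are 22 mm wide; open, the fingers measure 114 mm over their backs; the gripper's body (76 mm by 85 mm) begins 54 mm behind the grasp point. The pads swing forward as they close: fully open they stand 13 mm farther back than shut.
Start: joints at [-0.119, 0.053, 1.613, -0, 1.476, -0.119], TCP at [0.625, 0, 0.231] pointing down, gripper open.
Joint ranges: [-3.01, 3.01], [-1.01, 2.22], [0.06, 2.58], [-1.02, 4.17], [0.09, 2.62], [-3.14, 3.14]. Speed limits (rad/s): [2.57, 2.57, 3.14, 3.14, 3.14, 3.14].

### API

Orientations are given as a rotation vector (axis times angle).
In Python, from station import ctrl gives the robot as it stands.
- The arm moves only by the tool send_rows, never from a script. Its argument "rows" is a list of rows, each a list of 3 entries, a list of its own where there are three numbers: the finger opening in cm, from 0 to 8.54, then the shift along the tool's x, y, z in cm, then the turn about the tool's z in degrees. A call has 1 to 10 rows; each row shifts and turns the commanded pose from where the row before left it, along the tool's axes as they then stand; what a row does not reach is not made up. A row lasts 1/8 s, in which the tool goes at most 62.5 mm and 10.7 degrees, less where a joint would pass 70% of its speed; a pose out of reach is approached as far as the arm can. A call with a gripper value outside its range is refused whole. The fingers move at their own pace and stop on an object; "newtons" is the grip in N (left out, the last holds). Time passes only in rows, so rows that do not move let the fingers close. It gives the time, the measured TCP pose, the force, the opening and the grip force at its end, in the units of the state.
- ctrl.get_obs(): the state, without advancing time (a new reading comes with each control period).
- ctrl.get_image(name): name is "scene" or "side" or "wrist"; returns a dict with "frame" (400x640x3 uint8, red, green, blue), "range_z" (400x640 float32, m along the optical axis (not along the pixel's ray), 0 where there is no reading), "fx", "fy", "cx", "cy" (pixels), "cam_to_world" (4x4, takes a point from camera to world coordinates). Camera axes: x right, y down, z forward; pixel columns grow to the right and rows downward; lengths in m; the calibration is good to about 2 mm. A picture is of the moment at which its call begins.
- ctrl.finish_job(): hands the job in; it is judged then, once.
The state is a dict: "t": time; "q": joint angles; "dq": joint speeds; "effort": joint torques, N m; "tool_pos": TCP position; "tool_rot": TCP orientation; "contact_force": force on the tool from outside, world axes, zero at the start; "wrist_torque": the same for the moment, N m; "opening": finger opening in m; "grip_force": force on a finger pad.
Only numpy, scipy, OpenCV 4.12 (cv2) and the standard library are available. Lean on these libraries where they do the work, as an engineer would, in place of code of your own. Each camera call takes 0.05 s, during which the arm holds its last target. There are 200 camera calls.

### The job

Move every rubber mould on the turntable to the warming plate, turning the turntable by its bar knob until each occupied pocket faces the open side of the rod guard, and lay the moulds flat and right way up side by side within the plate's rim. When all are on it, key in the warming cycle on the strip: press square, plus, bar, plus, square, disc in that order, one key at a time, each well down and let up again. Leave the other things on the bench alone.

Things in the scene. Friction and masses are not known exactly. Their poses are not given: they have to be found in the camera images.
- turntable: steel turntable, a disc 238 mm across, top 22 mm up, turning endlessly either way; origin on the work surface at its axis, axes turn with it; friction (0.06 N m) holds it. Four pockets along its own +x, +y, -x, -y, centres 76 mm from the axis; each 54 mm wide, 69 mm long along the radius, floor 22 mm up, fenced by rails up to 30 mm
- knob (a point): centre of the black bar knob over the middle of the turntable, 84 mm up, on a spindle 18 mm thick; the bar is 56 mm long along this frame's x (= the turntable's own x), 16 mm thick, and reaches from 68 to 100 mm up, clear above the roof; twisting it turns the turntable
- guard: fixed guard; origin on the work surface at the turntable's axis; its -x points to the open side, roughly at the robot. A roof of steel rods 6 mm thick, 55 to 61 mm up (across at x -26, 20, 55, 92, 108 mm), covers all from 29 mm before the axis to the back, 212 mm wide in front; posts 67 mm high at x 48, y +-115 and x 108, y +-64 mm. Only a pocket within some 20 degrees of its -x can be emptied from above
- warmer: the fixed warming plate, a low grey unit 216 x 88 mm, long along its own x; origin on the work surface under its centre, z up. Its flat steel top is 20 mm up; a thin rim round it rises to 24 mm; inside the rim it is 204 mm (x) by 76 mm (y), room for three moulds end to end (long sides along x)
- strip: the fixed key strip that belongs to the warming plate, 190 mm long (own x) by 50 mm, 14 mm high, origin under its centre on the work surface; four key modules stand on it in a row at 44 mm spacing, in an order that differs from start to start. Fixed stacks of moulds up to 200 mm high stand to its right, and a pressure pot 0.45 m high behind it and the warmer (front at x about 0.6)
- mould_1: an orange rubber casting mould, a rounded block 48 mm (own x) by 63 mm (own y) by 24 mm high, 70 to 140 g, with a seam round its sides; origin at the centre of its underside, z up. At the start it lies flat in a turntable pocket with its long axis along the radius. Any of the four may be absent (None): two or three are there
- mould_2: an orange rubber casting mould, a rounded block 48 mm (own x) by 63 mm (own y) by 24 mm high, 70 to 140 g, with a seam round its sides; origin at the centre of its underside, z up. At the start it lies flat in a turntable pocket with its long axis along the radius. Any of the four may be absent (None): two or three are there
- mould_3: an orange rubber casting mould, a rounded block 48 mm (own x) by 63 mm (own y) by 24 mm high, 70 to 140 g, with a seam round its sides; origin at the centre of its underside, z up. At the start it lies flat in a turntable pocket with its long axis along the radius. Any of the four may be absent (None): two or three are there
- mould_4: an orange rubber casting mould, a rounded block 48 mm (own x) by 63 mm (own y) by 24 mm high, 70 to 140 g, with a seam round its sides; origin at the centre of its underside, z up. At the start it lies flat in a turntable pocket with its long axis along the radius. Any of the four may be absent (None): two or three are there
- key_square (a joint): travel of the square key in m: 0 up, 0.006 fully down; a spring key that rises again when let go; about 0.3 N starts it and 5 N holds it fully down
- square_top (a point): centre of the top of the square key (a square cap, 28 x 28 mm, white like the others), 34 mm above the work surface when up and 10 mm above its 41 x 44 mm black housing; moves with the key, axes as the strip's
- key_plus (a joint): travel of the plus key in m: 0 up, 0.006 fully down; a spring key that rises again when let go; about 0.3 N starts it and 5 N holds it fully down
- plus_top (a point): centre of the top of the plus key (a plus-shaped cap, two crossing arms 34 x 11 mm, white like the others), 34 mm above the work surface when up and 10 mm above its 41 x 44 mm black housing; moves with the key, axes as the strip's
- key_bar (a joint): travel of the bar key in m: 0 up, 0.006 fully down; a spring key that rises again when let go; about 0.3 N starts it and 5 N holds it fully down
- bar_top (a point): centre of the top of the bar key (a narrow bar cap, 12 mm (along the strip) x 36 mm, white like the others), 34 mm above the work surface when up and 10 mm above its 41 x 44 mm black housing; moves with the key, axes as the strip's
- key_disc (a joint): travel of the disc key in m: 0 up, 0.006 fully down; a spring key that rises again when let go; about 0.3 N starts it and 5 N holds it fully down
- disc_top (a point): centre of the top of the disc key (a round cap, 30 mm across, white like the others), 34 mm above the work surface when up and 10 mm above its 41 x 44 mm black housing; moves with the key, axes as the strip's
- powder_bottle: a bystander to be left alone: the white powder bottle, 159 mm tall, origin under its centre
- loupe: a bystander to be left alone: the black eye loupe, a cup 34 mm across and 30 mm high, origin under its centre
- pliers: a bystander to be left alone: the black-handled pliers, 135 mm long, origin under its centre
Mind the look-alikes: they are no part of the job. What is shaped like the mould_2 but blue is not meant.

How it is judged:
On the way, in this order (a step that is already met when the one before it is completed fails the run):
1. every mould that was on the turntable lies flat on the warming plate, let go (x of mould_1 in the frame of warmer between -0.085 and 0.085 m and y of mould_1 in the frame of warmer between -0.02 and 0.02 m and z of mould_1 in the frame of warmer between 0.014 and 0.027 m and angle between each of mould_1, mould_2, mould_3, mould_4's own z axis and vertical below 0.12 rad and linear speed of each of mould_1, mould_2, mould_3, mould_4 below 0.03 m/s and contact force between each of mould_1, mould_2, mould_3, mould_4 and the fingers below 0.3 N and x of mould_2 in the frame of warmer between -0.085 and 0.085 m and y of mould_2 in the frame of warmer between -0.02 and 0.02 m and z of mould_2 in the frame of warmer between 0.014 and 0.027 m and x of mould_3 in the frame of warmer between -0.085 and 0.085 m and y of mould_3 in the frame of warmer between -0.02 and 0.02 m and z of mould_3 in the frame of warmer between 0.014 and 0.027 m and x of mould_4 in the frame of warmer between -0.085 and 0.085 m and y of mould_4 in the frame of warmer between -0.02 and 0.02 m and z of mould_4 in the frame of warmer between 0.014 and 0.027 m), for 0.3 s.
2. the square key is pressed down (more than 4 mm of its 6) with the other three keys up (value of joint key_square above 0.004 m and value of joint each of key_plus, key_bar, key_disc below 0.002 m), for 0.05 s.
3. the plus key is pressed down (more than 4 mm of its 6) with the other three keys up (value of joint key_plus above 0.004 m and value of joint each of key_square, key_bar, key_disc below 0.002 m), for 0.05 s.
4. the bar key is pressed down (more than 4 mm of its 6) with the other three keys up (value of joint key_bar above 0.004 m and value of joint each of key_square, key_plus, key_disc below 0.002 m), for 0.05 s.
5. the plus key is pressed down (more than 4 mm of its 6) with the other three keys up (all of step 3), for 0.05 s.
6. the square key is pressed down (more than 4 mm of its 6) with the other three keys up (all of step 2), for 0.05 s.
7. the disc key is pressed down (more than 4 mm of its 6) with the other three keys up (value of joint key_disc above 0.004 m and value of joint each of key_square, key_plus, key_bar below 0.002 m), for 0.05 s.
At the end, for the whole second after the job is handed in: Every mould present rests flat and right way up on the warming plate (underside within a few mm of its top, tilt under 0.12 rad, its centre within 85 mm of the plate's centre along it and 20 mm across it), released and at rest, and all four keys are up again (under 2 mm) (all of step 1 and value of joint each of key_square, key_plus, key_bar, key_disc below 0.002 m); the robot touches nothing.
It fails at once if two keys are down (over 3 mm) at the same time (value of joint each of key_square, key_plus above 0.003 m or value of joint each of key_square, key_bar above 0.003 m or value of joint each of key_square, key_disc above 0.003 m or value of joint each of key_plus, key_bar above 0.003 m or value of joint each of key_plus, key_disc above 0.003 m or value of joint each of key_bar, key_disc above 0.003 m).
It fails at once if a bystander (bottle, loupe, pliers) is shifted more than 40 mm (distance of any of powder_bottle, loupe, pliers from where it was at the start of the episode above 0.04 m).
Of mould_1, mould_2, mould_3, mould_4 only 2 to 3 are there at a start; the rules pass over those that are not, and their reading is None.
At some moment in a run one of mould_1, mould_2, mould_3, mould_4 may be knocked a few centimetres aside while the robot is not near it.
Once in a run the grip may slacken for a moment while it holds something.
It also fails if it takes over 210 s, if anything falls off the work surface, if the arm or the gripper's body presses on something with over 40 N, if the wrist force passes 120 N, or if a joint passes its speed limit or range.

## Working session

There is one attempt and no reset: what is moved stays moved. The work goes in short steps, Python scripts to look and compute and a tool call to move; the robot and the scene stay as the last step left them, time stands still between calls to the robot, and variables do not carry over. Pictures are saved under pics/ and viewed, at most 16 in all, crops included, and the job is handed in when it is done.

Besides the shell and the picture viewer there is one more tool, called after "Request:" as name(argument=value, ...), one argument or row to a line, values as JSON. send_rows: Moves the arm, as the interface text tells. Its arguments: {"type":"object","properties":{"rows":{"type":"array","items":{"type":"array"}},"newtons":{"type":"number"}},"required":["rows"]}

```bash
mkdir -p pics
cat > h.py <<'E'
import numpy as np, cv2
from station import ctrl
from scipy.spatial.transform import Rotation as R
def cap(n):
    d=ctrl.get_image(n); d['name']=n; return d
def save(d,f): cv2.imwrite('pics/'+f,cv2.cvtColor(d['frame'],cv2.COLOR_RGB2BGR))
def ray(d,u,v,z):
    T=np.array(d['cam_to_world']); r=T[:3,:3]@np.array([(u-d['cx'])/d['fx'],(v-d['cy'])/d['fy'],1]); o=T[:3,3]
    return o+r*(z-o[2])/r[2]
def pts(d):
    v,u=np.mgrid[0:400,0:640]; Z=d['range_z']; T=np.array(d['cam_to_world'])
    P=np.stack([(u-d['cx'])/d['fx']*Z,(v-d['cy'])/d['fy']*Z,Z],-1)@T[:3,:3].T+T[:3,3]
    P[Z<=0]=np.nan; return P
def blobs(m,a=80):
    n,l,s,c=cv2.connectedComponentsWithStats(m.astype(np.uint8)); return [(l==i) for i in range(1,n) if s[i,4]>a]
def orange(d):
    h=cv2.cvtColor(d['frame'],cv2.COLOR_RGB2HSV); return (h[...,0]>4)&(h[...,0]<20)&(h[...,1]>140)&(h[...,2]>90)
def state():
    o=ctrl.get_obs(); print('t',round(o['t'],2),'tcp',np.round(o['tool_pos'],4),'R',np.round(R.from_rotvec(o['tool_rot']).as_matrix(),2).tolist(),'op',round(o['opening'],4)); return o
E
python3 - <<'E'
from h import *
state()
for n in ['scene','side','wrist']:
    d=cap(n); save(d,n+'0.png'); T=np.array(d['cam_to_world']); print(n,np.round(T,3).tolist(),d['fx'])
    P=pts(d)
    for b in blobs(orange(d)):
        q=P[b]; v,u=np.where(b); print(b.sum(),u.mean(),v.mean(),np.round(np.nanmean(q,0),3),np.round(np.nanmax(q[:,2]),3))
E
```

```text
t 0.0 tcp [6.244e-01 1.000e-04 2.301e-01] R [[0.0, 1.0, -0.0], [1.0, -0.0, 0.0], [0.0, -0.0, -1.0]] op 0.0854
scene [[0.872, -0.28, 0.402, 0.033], [-0.49, -0.527, 0.694, -0.522], [0.017, -0.802, -0.597, 0.769], [0.0, 0.0, 0.0, 1.0]] 377.62557892757843
2476 176.34369951534734 25.897819063004846 [0.124 0.015 0.651] 0.681
11381 345.5547842896055 57.05561901414639 [0.392 0.001 0.579] 0.669
551 364.9437386569873 22.490018148820326 [0.727 0.452 0.515] 0.525
163 528.4171779141104 27.558282208588956 [0.853 0.02  0.578] 0.587
93 454.5806451612903 34.72043010752688 [0.855 0.223 0.518] 0.531
188 478.2659574468085 39.6436170212766 [0.841 0.133 0.528] 0.539
221 568.1447963800905 38.99547511312217 [ 0.853 -0.073  0.576] 0.584
140 567.8785714285714 63.44285714285714 [ 0.872 -0.081  0.527] 0.531
186 542.736559139785 66.65591397849462 [ 0.822 -0.06   0.521] 0.531
3024 585.4196428571429 96.32407407407408 [ 0.712 -0.21   0.532] 0.565
8562 287.04800280308336 128.33660359729035 [0.636 0.865 0.02 ] 0.557
930 142.51827956989248 180.9752688172043 [0.029 0.15  0.359] 0.417
528 257.15909090909093 187.60606060
[... 1648 characters left out ...]
] 0.305
95 149.97894736842105 273.5578947368421 [ 0.008 -0.074  0.289] 0.299
3635 179.35653370013756 328.5309491059147 [ 0.013 -0.05   0.052] 0.153
1398 364.96638054363376 388.60014306151646 [ 0.398 -0.341  0.096] 0.154
wrist [[1.0, 0.001, -0.001, 0.625], [0.0, -0.952, -0.306, 0.077], [-0.002, 0.306, -0.952, 0.373], [0.0, 0.0, 0.0, 1.0]] 292.3503503631081
582 267.840206185567 88.85223367697594 [0.574 0.092 0.041] 0.07
130 281.33846153846156 268.0769230769231 [ 0.578 -0.141  0.014] 0.018
221 245.0950226244344 277.6425339366516 [ 0.535 -0.136  0.046] 0.052
193 291.5181347150259 284.01554404145077 [ 0.594 -0.148  0.042] 0.053
93 164.20430107526883 291.23655913978496 [ 0.415 -0.171  0.025] 0.027
```

View pics/scene0.png

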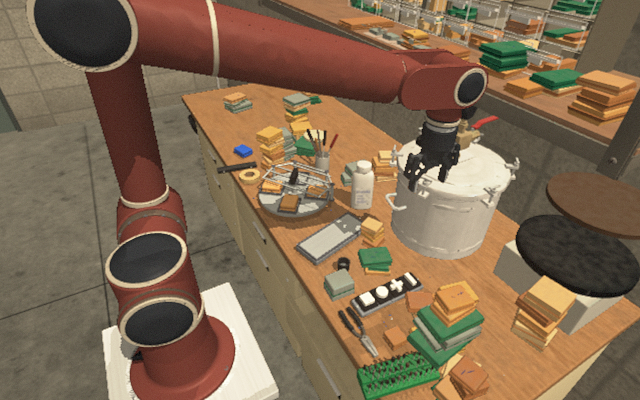

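View pics/side0.png

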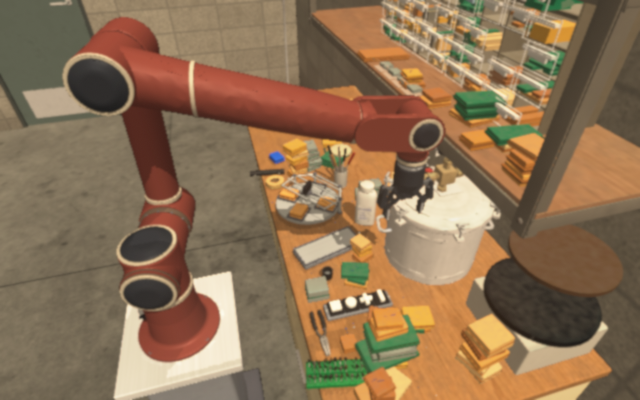

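View pics/wrist0.png

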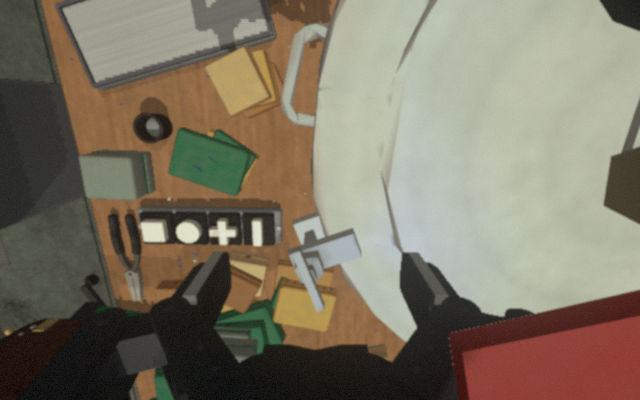

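Scene: the turntable with its guard is at about (295,190), the warmer at (330,238), and the strip at (388,293). Wrist view: the keys run square (153,231), disc (188,231), plus (222,232), bar (257,233). The pot is on the right.

Run:
```python
from h import *
w=cap('wrist'); s=cap('scene'); 
P=pts(w)
for v in (60,120,200,260): print(v,[np.round(P[v,u],3).tolist() for u in (330,360,420,500)])
# keys: white blobs on strip
h=cv2.cvtColor(w['frame'],cv2.COLOR_RGB2HSV)
m=(h[...,1]<60)&(h[...,2]>170); m[:, :130]=0; m[:,275:]=0; m[:210]=0; m[250:]=0
for b in blobs(m,60):
    v,u=np.where(b); print('key',u.mean(),v.mean(),b.sum(),np.round(ray(w,u.mean(),v.mean(),.034),4),np.nanmedian(P[b],0).round(4))
# warmer corners by scene depth
S=pts(s); big=cv2.resize(cv2.cvtColor(s['frame'][140:300,220:420],cv2.COLOR_RGB2BGR),(800,640)[:2],interpolation=cv2.INTER_CUBIC)
cv2.imwrite('pics/crop1.png',big[:600])
for n,(u,v) in dict(wl=(297,252),c=(328,238),c2=(340,230),tt=(293,190),knob=(294,178)).items(): print(n,S[v,u].round(3))
q=S.reshape(-1,3); k=(q[:,0]>.3)&(q[:,0]<.65)&(q[:,1]>.2)&(q[:,1]<.6)&(abs(q[:,2]-.022)<.004)
a=q[k]; print('tt region',k.sum(),np.percentile(a[:,:2],[1,50,99],axis=0))
print(s['cam_to_world'][:3])
```

```text
60 [[0.631, 0.095, 0.236], [0.644, 0.095, 0.238], [0.668, 0.094, 0.243], [0.699, 0.094, 0.245]]
120 [[0.632, 0.07, 0.237], [0.645, 0.07, 0.239], [0.67, 0.071, 0.243], [0.703, 0.071, 0.245]]
200 [[0.632, 0.033, 0.238], [0.647, 0.033, 0.238], [0.674, 0.035, 0.245], [0.709, 0.036, 0.247]]
260 [[0.632, 0.005, 0.247], [0.649, -0.0, 0.238], [0.673, 0.01, 0.256], [0.716, 0.004, 0.245]]
key 222.27666666666667 232.53333333333333 300 [ 0.5074 -0.078   0.034 ] [ 0.5071 -0.0784  0.0337]
key 256.68372093023254 232.9813953488372 215 [ 0.5509 -0.0785  0.034 ] [ 0.5507 -0.0788  0.0336]
key 152.41888619854723 231.72639225181598 413 [ 0.419  -0.0769  0.034 ] [ 0.4188 -0.0774  0.0336]
key 187.12777777777777 232.2111111111111 360 [ 0.4629 -0.0776  0.034 ] [ 0.4627 -0.0776  0.0337]
wl [0.352 0.168 0.001]
c [0.448 0.161 0.018]
c2 [0.494 0.17  0.022]
tt [0.45  0.397 0.037]
knob [0.446 0.377 0.098]
tt region 1488 [[0.34159522 0.2017244 ]
 [0.46074538 0.3822821 ]
 [0.63647696 0.59280097]]
[[ 0.87159843 -0.28017887  0.40226356  0.0326485 ]
 [-0.48990893 -0.52708642  0.694384   -0.5220236 ]
 [ 0.01747593 -0.80229652 -0.59666983  0.7692607 ]]
```

View pics/crop1.png

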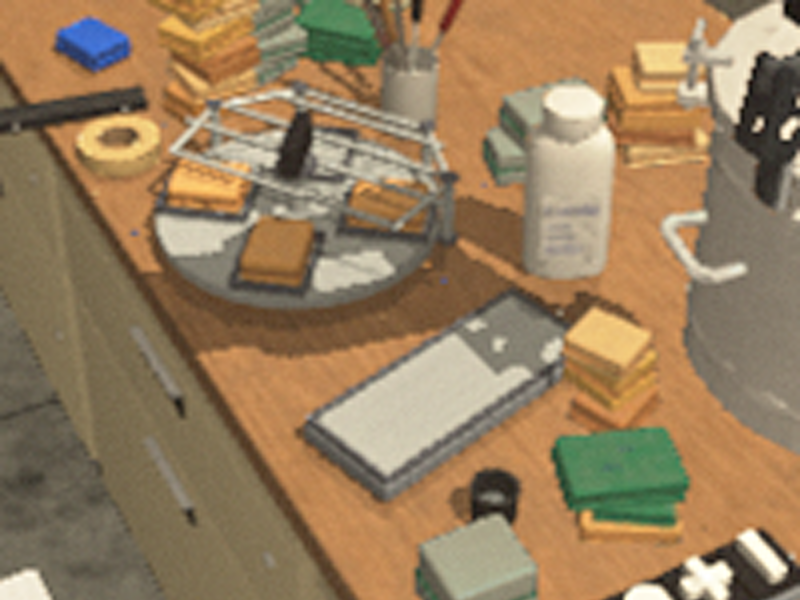

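The crop shows three occupied pockets: front (275,250), left (205,185) and right (390,205). The knob bar is at (295,140), the warmer around (440,395), and the bottle at (570,180). I'll move over the turntable and warmer for one close look.

Request:
send_rows(
  rows=[
    [8.5,[0,-5,-3],0],
    [8.5,[0,-5,-3],0],
    [8.5,[5,-3,-1],0],
    [8.5,[5.5,-2,0],0],
    [8.5,[5.5,-2,0],0],
    [8.5,[6,0,0],0],
    [8.5,[6,0,0],0],
    [8.5,[0,0,0],0],
    [8.5,[0,0,0],0],
  ],
)

```text
t: 1.38
tool_pos: [0.4548, 0.2799, 0.301]
tool_rot: [2.221, 2.222, -0.001]
contact_force: [-0.2, -1.0, -0.6]
opening: 0.0854
grip_force: 0.0
```

Run:
```python
from h import *
state(); w=cap('wrist'); save(w,'w1.png'); np.save('w1.npy',w,allow_pickle=True); P=pts(w)
for b in blobs(orange(w),300):
    v,u=np.where(b); (c,sz,an)=cv2.minAreaRect(np.stack([u,v],1).astype(np.float32)); print(b.sum(),c,sz,an,np.round(ray(w,*c,.046),4),np.nanmedian(P[b],0).round(3))
```

```text
t 1.38 tcp [0.4548 0.2799 0.301 ] R [[-0.0, 1.0, -0.0], [1.0, 0.0, -0.0], [-0.0, -0.0, -1.0]] op 0.0854
1070 (563.805419921875, 105.56375885009766) (71.71540832519531, 54.80030822753906) 79.99201965332031 [0.7777 0.355  0.046 ] [0.762 0.342 0.064]
```

View pics/w1.png

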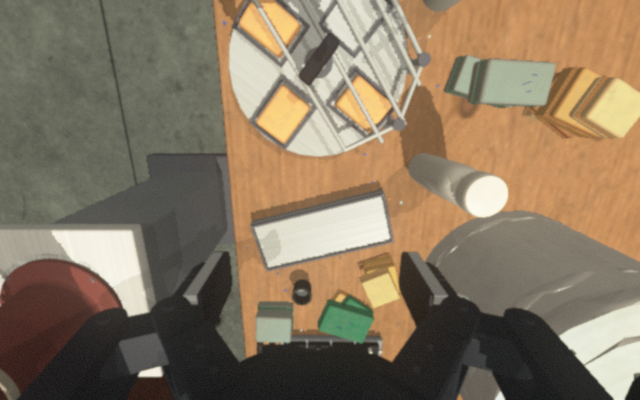

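The wrist view shows moulds at (283,111), (363,101) and (270,28), the knob at (320,57), the warmer at (322,230), the loupe at (301,292) and the bottle near (480,190).

```bash
cat >> h.py <<'E'
def rect(w,m,z):
    v,u=np.where(m); X=np.array([ray(w,a,b,z)[:2] for a,b in zip(u,v)],np.float32)*1000
    c,s,a=cv2.minAreaRect(X); a=a if s[0]>=s[1] else a+90
    return np.round(c,1)/1000,np.round(s,1),round((a+90)%180-90,1)   # centre m, size mm, long axis angle deg in world
def moulds(w,z=.046,box=(.2,.6,0,.55),mn=150):
    h=cv2.cvtColor(w['frame'],cv2.COLOR_RGB2HSV); m=((h[...,0]>7)&(h[...,0]<22)&(h[...,1]>110)&(h[...,2]>120))
    P=pts(w); m&=(abs(P[...,2]-z)<.010)&(P[...,0]>box[0])&(P[...,0]<box[1])&(P[...,1]>box[2])&(P[...,1]<box[3])
    m=cv2.morphologyEx(m.astype(np.uint8),cv2.MORPH_OPEN,np.ones((2,2)))
    return [rect(w,b,z)+(int(b.sum()),) for b in blobs(m,mn)]
def knob(w,near=None):
    P=pts(w); g=w['frame'].max(2); m=(g<90)&(P[...,2]>.088)&(P[...,2]<.108)&(P[...,1]>.25)&(P[...,0]>.3)&(P[...,0]<.56)
    return [rect(w,b,.1)+(int(b.sum()),) for b in blobs(m,60)]
E
python3 - <<'E'
from h import *
w=np.load('w1.npy',allow_pickle=True).item(); P=pts(w)
for r in moulds(w): print('mould',r)
for r in knob(w): print('knob',r)
m=(P[...,2]>.014)&(P[...,2]<.03)&(P[...,0]>.3)&(P[...,0]<.62)&(P[...,1]>.03)&(P[...,1]<.26)
for b in blobs(m,1500): print('warm',rect(w,b,.022),b.sum())
m=(P[...,2]>.05)&(P[...,2]<.075)&(P[...,1]>.25)&(P[...,0]>.3)&(P[...,0]<.62)
q=P[m]; print('rods',m.sum(),np.percentile(q,[0,50,100],0).round(3))
for u,v in ((423,60),(400,124),(301,292),(485,195),(380,285),(255,225),(268,267),(391,240),(380,190)): print((u,v),P[v,u].round(3))
E
```

```text
mould (array([0.4145, 0.4557]), array([26.7, 56.9]), -54.5, 850)
mould (array([0.3877, 0.4365]), array([26.8, 64.7]), -58.2, 877)
mould (array([0.5313, 0.3644]), array([28.6, 65.3]), -57.5, 850)
mould (array([0.4143, 0.3423]), array([60.1, 46.6]), 51.8, 1653)
mould (array([0.5066, 0.3427]), array([22.8, 63.1]), -55.9, 575)
mould (array([0.5539, 0.1227]), array([46.4, 15. ]), 16.2, 232)
knob (array([0.459 , 0.4027]), array([54.5, 16.2]), 51.7, 804)
warm (array([0.4671, 0.1649]), array([213. ,  89.5]), 14.6) 7012
rods 4362 [[0.384 0.25  0.05 ]
 [0.524 0.4   0.06 ]
 [0.62  0.469 0.075]]
(423, 60) [0.583 0.406 0.065]
(400, 124) [0.563 0.333 0.063]
(301, 292) [0.431 0.047 0.012]
(485, 195) [0.63  0.268 0.157]
(380, 285) [0.55  0.106 0.078]
(255, 225) [0.362 0.177 0.022]
(268, 267) [0.378 0.101 0.02 ]
(391, 240) [0.576 0.151 0.023]
(380, 190) [0.556 0.23  0.01 ]
```

Request:
send_rows(
  rows=[
    [4,[6,0.2,0],0],
    [4,[6.3,0.2,0],0],
    [4,[0,0,6],10],
    [4,[0,0,6],10],
    [4,[0,0,5],10],
    [4,[0,0,3],7.5],
    [4,[0,0,1],0],
    [4,[0,0,0],0],
  ],
)

```text
t: 2.42
tool_pos: [0.4596, 0.4017, 0.0917]
tool_rot: [2.817, 1.39, 0.0]
contact_force: [-0.1, 0.9, -0.1]
opening: 0.04
grip_force: 0.0
```

Run:
```python
from h import *
o=state(); print(np.round(o['q'],2)); w=cap('wrist')
for r in knob(w): print('knob',r)
save(w,'w2.png')
```

```text
t 2.42 tcp [0.4596 0.4017 0.0917] R [[0.61, 0.79, 0.0], [0.79, -0.61, 0.0], [0.0, 0.0, -1.0]] op 0.04
[ 0.6   0.14  1.76 -0.    1.24  1.25]
knob (array([0.4611, 0.4059]), array([57.5, 15.5]), 51.3, 2921)
knob (array([0.4763, 0.3865]), array([27.1,  3.1]), 54.8, 166)
knob (array([0.4429, 0.411 ]), array([27.7,  3.5]), 56.5, 157)
knob (array([0.4881, 0.3847]), array([6.9, 3.9]), 85.8, 62)
```

View pics/w2.png

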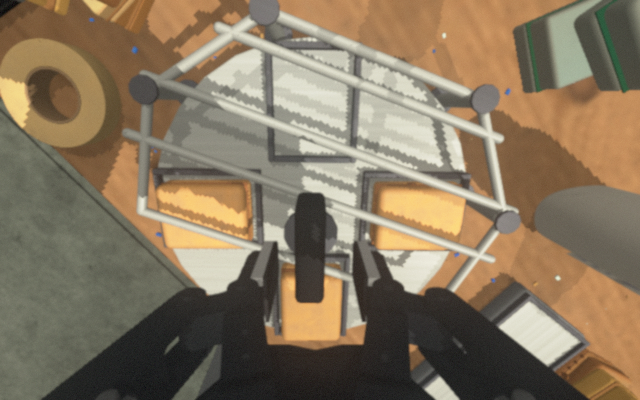

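The bar knob at (311,245) sits centred between the fingers, with moulds at left, front and right of it and the back pocket empty. Next: grip, then turn it.

Request:
send_rows(
  newtons=40,
  rows=[
    [4,[0.2,0,1.8],0],
    [4,[0,0,0],0],
    [1,[0,0,0],0],
    [1,[0,0,0],0],
    [1,[0,0,0],0],
    [1,[0,0,0],0],
    [1,[0,0,0],0],
  ],
)

```text
t: 3.35
tool_pos: [0.4587, 0.4054, 0.0737]
tool_rot: [-2.815, -1.389, 0.002]
contact_force: [-4.8, 3.0, 1.5]
opening: 0.0158
grip_force: 41.7
```

Request:
send_rows(
  rows=[
    [1,[0,0,0],-9],
    [1,[0,0,0],-9],
    [1,[0,0,0],-9],
    [1,[0,0,0],-9],
    [1,[0,0,0],-9],
    [1,[0,0,0],-9],
    [1,[0,0,0],-9],
    [1,[0,0,0],-7],
    [1,[0,0,0],0],
  ],
)

```text
t: 4.47
tool_pos: [0.4577, 0.4054, 0.0737]
tool_rot: [-1.506, -2.751, 0.001]
contact_force: [-8.8, 3.1, 3.1]
opening: 0.0152
grip_force: 41.9
```

Request:
send_rows(
  rows=[
    [4,[0,0,0],0],
    [4,[0,0,0],0],
    [4,[0,0,-4],0],
    [5,[0,0,-6],-10],
    [6,[0,0,-6],-10],
    [6,[0,0,-5],-10],
    [6,[0,0,0],0],
  ],
)

```text
t: 5.35
tool_pos: [0.4627, 0.4053, 0.2906]
tool_rot: [0.745, 3.043, 0.014]
contact_force: [0.1, -0.2, -0.5]
opening: 0.0599
grip_force: 0.0
```

Run:
```python
from h import *
o=state(); print(np.round(o['q'],2)); w=cap('wrist')
for r in knob(w): print('knob',r)
for r in moulds(w): print('mould',r)
save(w,'w3.png')
```

```text
t 5.35 tcp [0.4627 0.4053 0.2906] R [[-0.89, 0.46, 0.01], [0.46, 0.89, 0.01], [-0.01, 0.01, -1.0]] op 0.0599
[ 0.6  -0.01  1.58 -0.    1.56 -0.49]
knob (array([0.4571, 0.4045]), array([16.1, 55.8]), -56.9, 612)
mould (array([0.3963, 0.3644]), array([60.2, 46.8]), 33.3, 1695)
mould (array([0.5016, 0.4318]), array([ 9.4, 45.8]), -57.2, 218)
mould (array([0.5246, 0.4466]), array([30. , 46.8]), -57.5, 706)
mould (array([0.4986, 0.3411]), array([40.2, 61.2]), -57.3, 1159)
mould (array([0.5477, 0.1201]), array([34.5, 26.1]), 10.6, 184)
```

View pics/w3.png

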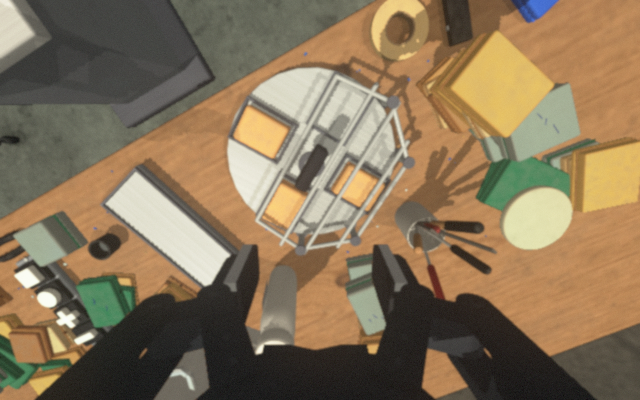

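The front mould at (263,130) now faces the open side. The other two are at (287,203) and (355,185).

Request:
send_rows(
  newtons=40,
  rows=[
    [6.2,[2.1,-3.4,2],-10],
    [6.2,[0,0,4],-10],
    [6.2,[0,0,4],-10],
    [6.2,[0,0,4],-10],
    [6.2,[0,0,2],-10],
    [6.2,[0,0,0],-10.5],
    [6.2,[0,0,0],0],
  ],
)

```text
t: 6.28
tool_pos: [0.4248, 0.3826, 0.1209]
tool_rot: [0.887, -3.01, 0.002]
contact_force: [0.0, -0.4, 0.4]
opening: 0.0619
grip_force: 0.0
```

```bash
cat >> h.py <<'E'
def go(x,y,yaw=None):  # prints tool shift cm to world x,y and turn to tool-y angle yaw
    o=state(); M=R.from_rotvec(o['tool_rot']).as_matrix(); d=np.array([x-o['tool_pos'][0],y-o['tool_pos'][1],0])*100
    psi=np.degrees(np.arctan2(M[1,1],M[0,1])); print('shift',(M.T@d).round(2),'psi',psi.round(1),'turn',None if yaw is None else round(psi-yaw,1))
E
python3 - <<'E'
from h import *
go(.395,.3635,123); w=cap('wrist')
for r in moulds(w): print('mould',r)
E
```

```text
t 6.28 tcp [0.4248 0.3826 0.1209] R [[-0.84, -0.54, -0.0], [-0.54, 0.84, -0.0], [0.0, -0.0, -1.0]] op 0.0619
shift [3.54 0.01 0.01] psi 122.8 turn -0.2
mould (array([0.3942, 0.3628]), array([60.1, 45.8]), 32.8, 3995)
mould (array([0.5006, 0.3433]), array([37.4, 60.6]), -57.2, 1738)
mould (array([0.5046, 0.4336]), array([12.7, 44.8]), -57.2, 658)
mould (array([0.5303, 0.4504]), array([28. , 46.4]), -58.6, 1138)
```

Request:
send_rows(
  rows=[
    [6.2,[3.6,0,0],0],
    [6.2,[0,0,5],0],
    [6.2,[0,0,4],0],
    [6.2,[0,0,0],0],
    [3.5,[0,0,0],0],
    [3.5,[0,0,0],0],
    [3.5,[0,0,0],0],
    [3.5,[0,0,0],0],
  ],
)

```text
t: 7.32
tool_pos: [0.3966, 0.3647, 0.0348]
tool_rot: [-0.891, 3.01, 0.001]
contact_force: [0.0, -0.6, 3.6]
opening: 0.0453
grip_force: 41.5
```

Request:
send_rows(
  newtons=50,
  rows=[
    [3.5,[0,0,-2],0],
    [3.5,[0,0,-4],0],
    [3.5,[0,0,-4],0],
    [3.5,[0,0,-4],9],
    [3.5,[0,0,0],9.3],
    [3.5,[0,0,0],0],
  ],
)

```text
t: 8.07
tool_pos: [0.3957, 0.364, 0.1736]
tool_rot: [-0.405, 3.115, 0.0]
contact_force: [0.1, 0.7, -1.4]
opening: 0.045
grip_force: 51.4
```

Run:
```python
from h import *
go(.49,.1716,104.5)
w=cap('wrist'); P=pts(w); save(w,'w4.png')
m=(P[...,2]>.014)&(P[...,2]<.03)&(P[...,0]>.3)&(P[...,0]<.62)&(P[...,1]>.03)&(P[...,1]<.26)
for b in blobs(m,1500): print('warm',rect(w,b,.022),b.sum())
```

```text
t 8.07 tcp [0.3957 0.364  0.1736] R [[-0.97, -0.26, 0.0], [-0.26, 0.97, 0.0], [-0.0, 0.0, -1.0]] op 0.045
shift [ -4.21 -21.01  -0.  ] psi 104.8 turn 0.3
warm (array([0.4646, 0.1654]), array([213. ,  92.4]), 14.7) 16984
```

View pics/w4.png

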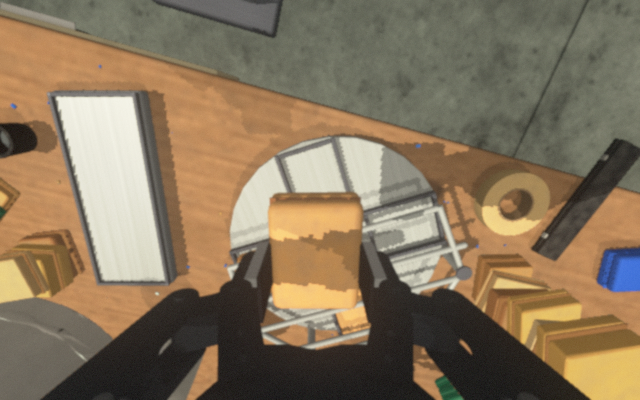

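Mould 1 is held level at (315,250). The warmer is at (110,190). Carry it there.

Request:
send_rows(
  rows=[
    [3.5,[0,-5.3,0],0],
    [3.5,[0,-5.3,0],0],
    [3.5,[0,-5.3,0],0],
    [3.5,[-2.5,-5.2,0],0.2],
    [3.5,[-3,0,2],0],
    [3.5,[-2.9,0,3],0],
    [3.5,[0,0,3],0],
    [3.5,[0,0,2],0],
    [3.5,[0,0,0],0],
  ],
)

```text
t: 9.25
tool_pos: [0.5283, 0.1806, 0.0706]
tool_rot: [0.397, -3.111, 0.001]
contact_force: [-0.1, 0.5, -0.8]
opening: 0.0448
grip_force: 51.6
```

Run:
```python
from h import *
go(.531,.182,104.6)
w=cap('wrist'); P=pts(w); save(w,'w5.png')
m=(P[...,2]>.014)&(P[...,2]<.03)&(P[...,0]>.3)&(P[...,0]<.62)&(P[...,1]>.03)&(P[...,1]<.26)
for b in blobs(m,1500): print('warm',rect(w,b,.022),b.sum())
```

```text
t 9.25 tcp [0.5283 0.1806 0.0706] R [[-0.97, -0.25, -0.01], [-0.25, 0.97, -0.0], [0.01, 0.0, -1.0]] op 0.0448
shift [-0.29  0.06 -0.  ] psi 104.6 turn -0.0
warm (array([0.4367, 0.051 ]), array([26.1, 41.2]), -75.4) 1876
warm (array([0.474 , 0.1643]), array([155.7,  84.8]), 14.7) 27626
```

View pics/w5.png

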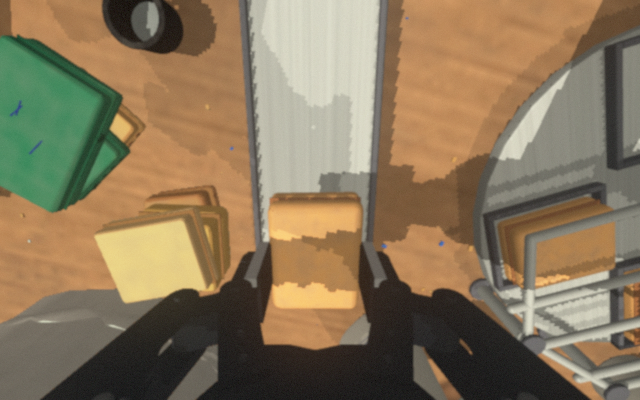

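The mould is centred over the far end of the plate, at (315,250). Lower and release.

Request:
send_rows(
  rows=[
    [3.5,[-0.1,0,2.5],0],
    [3.5,[0,0,1.1],0],
    [3.5,[0,0,0.1],0],
    [3.5,[0,0,0],0],
    [3.5,[0,0,0],0],
  ],
)

```text
t: 9.93
tool_pos: [0.5322, 0.1814, 0.0374]
tool_rot: [-0.396, 3.115, 0.0]
contact_force: [1.0, -0.1, -1.6]
opening: 0.0452
grip_force: 51.6
```

Request:
send_rows(
  rows=[
    [3.5,[0,0,0.3],0],
    [3.5,[0,0,0.1],0],
    [3.5,[0,0,0],0],
  ],
)

```text
t: 10.3
tool_pos: [0.5317, 0.1813, 0.033]
tool_rot: [0.397, -3.116, 0.0]
contact_force: [-2.8, -0.7, 4.3]
opening: 0.0447
grip_force: 52.2
```

Request:
send_rows(
  rows=[
    [5.6,[0,0,0],0],
    [5.6,[0,0,0],0],
    [5.6,[0,0,-3],0],
    [5.6,[0,0,-6],0],
    [5.6,[0,0,-6],0],
    [4.5,[0,5.9,-1],0],
    [4,[0.5,5.9,0],0],
    [4,[0.5,5.9,0],0],
    [4,[0.5,5.8,0],0],
    [4,[0,0,0],10],
  ],
)

```text
t: 11.55
tool_pos: [0.4562, 0.4083, 0.1919]
tool_rot: [0.124, -3.139, -0.001]
contact_force: [-0.3, -1.2, 0.2]
opening: 0.0404
grip_force: 0.0
```

Request:
send_rows(
  rows=[
    [4,[0,0,0],10],
    [4,[0,0,0],10],
    [4,[0,0,0],10],
    [4,[0,0,0],10],
    [4,[0,0,0],10],
    [4,[0,0,0],10],
    [4,[0,0,0],1.6],
    [4,[0,0,0],0],
  ],
)

```text
t: 12.55
tool_pos: [0.4581, 0.405, 0.1921]
tool_rot: [-1.499, -2.761, 0.0]
contact_force: [-1.0, 1.1, -0.4]
opening: 0.0402
grip_force: 0.0
```

Run:
```python
from h import *
go(.458,.405,33); w=cap('wrist')
for r in knob(w): print('knob',r)
for r in moulds(w): print('mould',r)
save(w,'w6.png')
```

```text
t 12.55 tcp [0.4581 0.405  0.1921] R [[-0.54, 0.84, -0.0], [0.84, 0.54, -0.0], [0.0, -0.0, -1.0]] op 0.0402
shift [ 0.   -0.01  0.  ] psi 33.0 turn 0.0
knob (array([0.4577, 0.4064]), array([15. , 54.9]), -57.4, 1050)
mould (array([0.5237, 0.4464]), array([31.2, 47.6]), -57.4, 1356)
mould (array([0.5012, 0.4313]), array([ 8.9, 46.6]), -57.5, 367)
mould (array([0.546 , 0.4598]), array([ 5.9, 45.5]), -56.6, 234)
mould (array([0.4976, 0.3404]), array([39.2, 61.2]), -57.0, 1626)
```

View pics/w6.png

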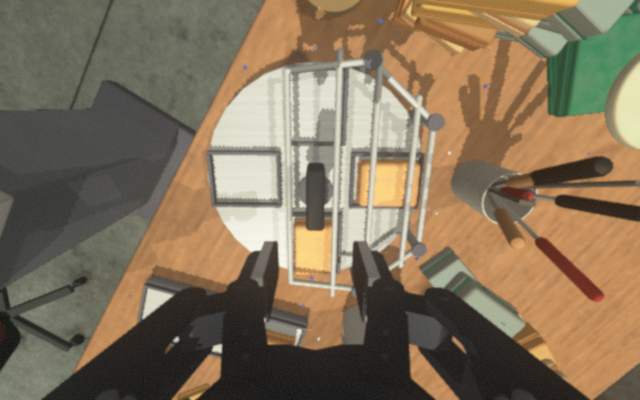

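The empty pocket is at the front (245,178). The remaining moulds are in the side pocket (315,245) and the back pocket (385,185). Twist the knob clockwise by 90°.

Request:
send_rows(
  newtons=40,
  rows=[
    [4,[0,0,5],0],
    [4,[0,0,5],0],
    [4,[0,0,1.8],0],
    [4,[0,0,0],0],
    [1,[0,0,0],0],
    [1,[0,0,0],0],
    [1,[0,0,0],0],
    [1,[0,0,0],0],
    [1,[0,0,0],0],
  ],
)

```text
t: 13.72
tool_pos: [0.458, 0.405, 0.0772]
tool_rot: [-1.501, -2.76, 0.001]
contact_force: [-5.4, -4.5, 4.3]
opening: 0.0156
grip_force: 42.7
```

Request:
send_rows(
  rows=[
    [1,[0,0,0],9],
    [1,[0,0,0],9],
    [1,[0,0,0],9],
    [1,[0,0,0],9],
    [1,[0,0,0],9],
    [1,[0,0,0],9],
    [1,[0,0,0],9],
    [1,[0,0,0],9],
    [1,[0,0,0],9],
    [1,[0,0,0],9],
  ],
)

```text
t: 14.98
tool_pos: [0.4585, 0.405, 0.0772]
tool_rot: [3.014, 0.883, 0.001]
contact_force: [-3.8, -4.6, 4.6]
opening: 0.015
grip_force: 42.6
```

Request:
send_rows(
  rows=[
    [1,[0,0,0],0],
    [4,[0,0,0],0],
    [4,[0,0,0],0],
    [4,[0,0,-4],0],
    [6.2,[-4,0,-4],0],
    [6.2,[-3.5,0,0],0],
    [6.2,[0,0,0],0],
  ],
)

```text
t: 15.85
tool_pos: [0.3942, 0.364, 0.1551]
tool_rot: [-3.012, -0.89, -0.002]
contact_force: [-0.8, 0.8, -0.5]
opening: 0.062
grip_force: 0.0
```

Run:
```python
from h import *
go(.395,.3635,-57); w=cap('wrist'); np.save('w7.npy',w,allow_pickle=True)
for r in knob(w): print('knob',r)
for r in moulds(w): print('mould',r)
```

```text
t 15.85 tcp [0.3942 0.364  0.1551] R [[0.84, 0.54, 0.0], [0.54, -0.84, 0.0], [0.0, -0.0, -1.0]] op 0.062
shift [0.04 0.08 0.  ] psi -57.1 turn -0.1
knob (array([0.459 , 0.4032]), array([54.4, 14.9]), 32.4, 2012)
mould (array([0.4973, 0.3377]), array([39.6, 60.6]), -57.1, 3340)
mould (array([0.5285, 0.1843]), array([58.7, 50.6]), 14.4, 3464)
mould (array([0.3961, 0.3611]), array([60.3, 46.4]), 33.0, 2953)
mould (array([0.5423, 0.1231]), array([53.3, 24.3]), 51.6, 796)
```

Request:
send_rows(
  rows=[
    [6.2,[-0.2,0.1,4],0],
    [6.2,[0,0,5],0],
    [6.2,[0,0,3.4],0],
    [6.2,[0,0,0],0],
    [6.2,[0,0,0],0],
    [3.5,[0,0,0],0],
    [3.5,[0,0,0],0],
    [3.5,[0,0,0],0],
    [3.5,[0,0,0],0],
    [3.5,[0,0,0],0],
  ],
)

```text
t: 17.15
tool_pos: [0.3955, 0.3634, 0.0326]
tool_rot: [-3.012, -0.889, -0.006]
contact_force: [-0.8, 0.1, 6.1]
opening: 0.0455
grip_force: 41.6
```

Request:
send_rows(
  newtons=50,
  rows=[
    [3.5,[0,0,-2],0],
    [3.5,[0,0,-4],0],
    [3.5,[0,0,-4],0],
    [3.5,[0,0,-4],9],
    [3.5,[0,0,0],9.4],
    [3.5,[0,5.3,0],0],
    [3.5,[0,5.3,0],0],
    [3.5,[0.7,5.3,0],0],
    [3.5,[1,5.1,0],0],
    [3.5,[0,0,0],0],
  ],
)

```text
t: 18.4
tool_pos: [0.4638, 0.1607, 0.1703]
tool_rot: [3.117, 0.388, 0.0]
contact_force: [-0.4, 0.7, -1.9]
opening: 0.0451
grip_force: 51.7
```

Request:
send_rows(
  rows=[
    [3.5,[0,0,4],0],
    [3.5,[0,0,4],0],
    [3.5,[0,0,2],0],
    [3.5,[0,0,0],0],
  ],
)

```text
t: 18.9
tool_pos: [0.4606, 0.1638, 0.0681]
tool_rot: [-3.116, -0.398, 0.008]
contact_force: [0.2, -0.6, -1.5]
opening: 0.0449
grip_force: 51.7
```

Run:
```python
from h import *
go(.465,.1648,-75.4); w=cap('wrist'); save(w,'w8.png')
for r in moulds(w,.044,(.3,.6,.05,.25)): print('mould',r)
```

```text
t 18.9 tcp [0.4606 0.1638 0.0681] R [[0.97, 0.25, -0.01], [0.25, -0.97, -0.0], [-0.01, -0.0, -1.0]] op 0.0449
shift [ 0.45  0.02 -0.  ] psi -75.4 turn -0.0
mould (array([0.5303, 0.179 ]), array([58.7, 45.6]), 14.5, 9128)
mould (array([0.5518, 0.1231]), array([45.5,  8.3]), 12.9, 956)
```

View pics/w8.png

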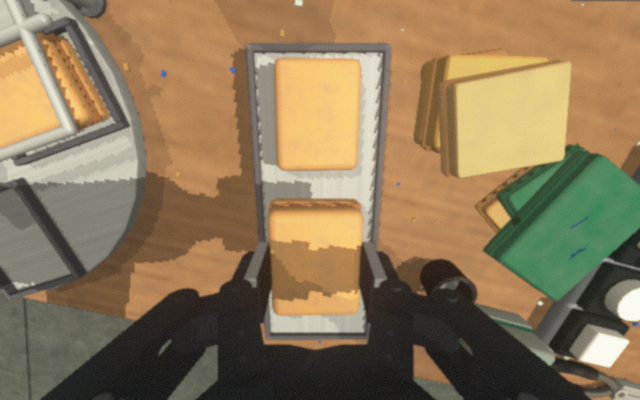

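The first mould lies flat on the plate at (318,113), and the held one is at (315,258), clear of it.

Request:
send_rows(
  rows=[
    [3.5,[0,0,0],0],
    [3.5,[0,0,2.5],0],
    [3.5,[0,0,0],0],
  ],
)

```text
t: 19.32
tool_pos: [0.4622, 0.1633, 0.0449]
tool_rot: [3.116, 0.397, -0.003]
contact_force: [-0.4, 0.6, -1.7]
opening: 0.0452
grip_force: 51.7
```

Request:
send_rows(
  rows=[
    [3.5,[0.5,0,0.6],0],
    [3.5,[0,0,0.4],0],
    [3.5,[0,0,0.2],0],
    [3.5,[0,0,0.1],0],
    [3.5,[0,0,0],0],
  ],
)

```text
t: 19.95
tool_pos: [0.4678, 0.1645, 0.0323]
tool_rot: [-3.116, -0.396, 0.0]
contact_force: [1.0, -0.5, -1.6]
opening: 0.0452
grip_force: 51.7
```

Request:
send_rows(
  rows=[
    [3.5,[0,0,0.2],0],
    [3.5,[0,0,0],0],
  ],
)

```text
t: 20.2
tool_pos: [0.4682, 0.1646, 0.0307]
tool_rot: [-3.116, -0.396, -0.001]
contact_force: [-1.3, -0.8, 1.7]
opening: 0.045
grip_force: 51.9
```

Request:
send_rows(
  rows=[
    [5.6,[0,0,0],0],
    [5.6,[0,0,0],0],
    [5.6,[0,0,-3],0],
    [5.6,[0,0,-6],0],
    [5.6,[0,0,-6],0],
    [4.5,[0,-5.8,-1],0],
    [4,[1,-5.9,0],0],
    [4,[2,-5.9,0],0],
    [4,[2.1,-5.9,0],0],
    [4,[0,0,0],-10],
  ],
)

```text
t: 21.45
tool_pos: [0.4577, 0.4082, 0.1893]
tool_rot: [-3.067, -0.68, 0.002]
contact_force: [-0.5, -0.3, -0.4]
opening: 0.0404
grip_force: 0.0
```

Request:
send_rows(
  rows=[
    [4,[0,0,0],-10],
    [4,[0,0,0],-10],
    [4,[0,0,0],-10],
    [4,[0,0,0],-10],
    [4,[0,0,0],-10],
    [4,[0,0,0],-10],
    [4,[0,0,0],-10],
    [4,[0,0,0],-10],
    [4,[0,0,0],-10],
  ],
)

```text
t: 22.58
tool_pos: [0.4584, 0.4047, 0.1901]
tool_rot: [-1.692, -2.647, 0.0]
contact_force: [-0.4, 0.6, 0.2]
opening: 0.0397
grip_force: 0.0
```

Request:
send_rows(
  rows=[
    [4,[0,0,0],-10],
    [4,[0,0,0],-10],
    [4,[0,0,0],-10],
    [4,[0,0,0],-10],
    [4,[0,0,0],-10],
    [4,[0,0,0],-10],
    [4,[0,0,0],-10],
    [4,[0,0,0],-10],
    [4,[0,0,0],-10],
    [4,[0,0,0],-7.9],
  ],
)

```text
t: 23.82
tool_pos: [0.4583, 0.4047, 0.19]
tool_rot: [0.884, -3.014, 0.0]
contact_force: [0.8, -0.3, -0.0]
opening: 0.04
grip_force: 0.0
```

Run:
```python
from h import *
go(.458,.405,122.6); w=cap('wrist'); np.save('w9.npy',w,allow_pickle=True)
for r in knob(w): print('knob',r)
for r in moulds(w): print('mould',r)
w=cap('scene')
for r in moulds(w,.044,(.3,.65,.05,.5),30): print('scene mould',r)
```

```text
t 23.82 tcp [0.4583 0.4047 0.19  ] R [[-0.84, -0.54, -0.0], [-0.54, 0.84, -0.0], [0.0, -0.0, -1.0]] op 0.04
shift [0.01 0.05 0.  ] psi 122.7 turn 0.1
knob (array([0.4565, 0.4025]), array([56.4, 15.7]), 33.3, 1155)
mould (array([0.4668, 0.1696]), array([58.2, 49.6]), 14.6, 3904)
mould (array([0.5495, 0.1246]), array([48.8, 16. ]), 24.3, 509)
mould (array([0.5269, 0.1855]), array([60.9, 49.4]), 14.4, 3321)
mould (array([0.4994, 0.342 ]), array([39., 61.]), -57.3, 2218)
scene mould (array([0.5058, 0.3454]), array([25.6, 44.9]), -57.3, 69)
scene mould (array([0.4895, 0.3132]), array([36.6, 67.3]), -28.0, 77)
scene mould (array([0.4977, 0.1616]), array([128.1,  51.5]), 14.4, 500)
scene mould (array([0.5468, 0.0815]), array([41.5, 62. ]), -36.8, 117)
```

Two are on the plate and the third is at the side pocket. Next is another −90° twist.

Request:
send_rows(
  newtons=40,
  rows=[
    [4,[0,0,5],0],
    [4,[0,0,5],0],
    [4,[0,0,1.5],0],
    [4,[0,0,0],0],
    [1,[0,0,0],0],
    [1,[0,0,0],0],
    [1,[0,0,0],0],
    [1,[0,0,0],0],
    [1,[0,0,0],0],
  ],
)

```text
t: 25.05
tool_pos: [0.4601, 0.4059, 0.0784]
tool_rot: [-0.875, 3.012, 0.003]
contact_force: [-0.6, -0.6, 5.3]
opening: 0.0151
grip_force: 42.0
```

Request:
send_rows(
  rows=[
    [1,[0,0,0],9],
    [1,[0,0,0],9],
    [1,[0,0,0],9],
    [1,[0,0,0],9],
    [1,[0,0,0],9],
    [1,[0,0,0],9],
    [1,[0,0,0],9],
    [1,[0,0,0],9],
    [1,[0,0,0],9],
    [1,[0,0,0],9],
  ],
)

```text
t: 26.3
tool_pos: [0.4594, 0.4029, 0.0783]
tool_rot: [1.519, 2.747, -0.005]
contact_force: [-5.0, -11.8, 14.0]
opening: 0.0149
grip_force: 43.2
```

Request:
send_rows(
  rows=[
    [1,[0,0,0],0],
    [4,[0,0,0],0],
    [4,[0,0,0],0],
    [4,[0,0,-4],0],
    [6.2,[0,0,-4],10],
    [6.2,[0,-5,0],10],
    [6.2,[0,0,0],10],
    [6.2,[0,0,0],10],
    [6.2,[0,0,0],10],
    [6.2,[0,0,0],10],
  ],
)

```text
t: 27.55
tool_pos: [0.4119, 0.3858, 0.1551]
tool_rot: [-2.691, -1.62, 0.0]
contact_force: [-0.3, 0.2, 0.7]
opening: 0.0618
grip_force: 0.0
```

Request:
send_rows(
  rows=[
    [6.2,[0,0,0],10],
    [6.2,[0,0,0],10],
    [6.2,[0,0,0],9.6],
    [6.2,[0,0,0],0],
  ],
)

```text
t: 28.05
tool_pos: [0.412, 0.3858, 0.155]
tool_rot: [-3.013, -0.89, 0.0]
contact_force: [0.6, -0.3, 0.0]
opening: 0.062
grip_force: 0.0
```

Run:
```python
from h import *
go(.395,.3635,-57); w=cap('wrist'); np.save('w10.npy',w,allow_pickle=True)
for r in knob(w): print('knob',r)
for r in moulds(w): print('mould',r)
```

```text
t 28.05 tcp [0.412  0.3858 0.155 ] R [[0.84, 0.54, -0.0], [0.54, -0.84, 0.0], [-0.0, -0.0, -1.0]] op 0.062
shift [-2.64  0.95  0.  ] psi -57.1 turn -0.1
knob (array([0.4594, 0.4041]), array([16.1, 54.3]), -57.1, 1955)
mould (array([0.5289, 0.1849]), array([59.1, 51.1]), 14.4, 3206)
mould (array([0.3963, 0.3616]), array([60.1, 46.2]), 33.0, 2733)
mould (array([0.5457, 0.1274]), array([45.3, 24.9]), 51.7, 725)
mould (array([0.4684, 0.1687]), array([60.3, 50.9]), 14.6, 2633)
```

Request:
send_rows(
  rows=[
    [6.2,[-2.9,0.95,0],0],
    [6.2,[0,0,4],0],
    [6.2,[0,0,5],0],
    [6.2,[0,0,3.4],0],
    [6.2,[0,0,0],0],
    [3.5,[0,0,0],0],
    [3.5,[0,0,0],0],
    [3.5,[0,0,0],0],
    [3.5,[0,0,0],0],
    [3.5,[0,0,0],0],
  ],
)

```text
t: 29.35
tool_pos: [0.3939, 0.3627, 0.0329]
tool_rot: [-3.013, -0.887, -0.004]
contact_force: [-0.7, -0.0, 5.8]
opening: 0.0452
grip_force: 41.6
```

Request:
send_rows(
  newtons=50,
  rows=[
    [3.5,[0,0,-2],0],
    [3.5,[0,0,-4],0],
    [3.5,[0,0,-4],0],
    [3.5,[0,0,-4],9],
    [3.5,[0,0,0],9.4],
    [3.5,[-1,5.3,0],0],
    [3.5,[-2,5.3,0],0],
    [3.5,[-1.6,5.3,0],0],
    [3.5,[0,5.1,0],0],
    [3.5,[0,0,0],0],
  ],
)

```text
t: 30.6
tool_pos: [0.4009, 0.1446, 0.1711]
tool_rot: [3.117, 0.385, 0.0]
contact_force: [0.7, 0.4, -0.7]
opening: 0.0449
grip_force: 51.6
```

Request:
send_rows(
  rows=[
    [3.5,[0,0,4],0],
    [3.5,[0,0,4],0],
    [3.5,[0,0,2],0],
    [3.5,[0,0,0],0],
    [3.5,[0,0,0],0],
    [3.5,[0,0,0],0],
  ],
)

```text
t: 31.35
tool_pos: [0.4017, 0.1476, 0.0728]
tool_rot: [-3.116, -0.394, -0.004]
contact_force: [0.8, -0.3, -0.8]
opening: 0.045
grip_force: 51.6
```

Run:
```python
from h import *
go(.4021,.1484,-75.4); w=cap('wrist'); save(w,'w11.png')
for r in moulds(w,.044,(.3,.6,.05,.25)): print('mould',r)
```

```text
t 31.35 tcp [0.4017 0.1476 0.0728] R [[0.97, 0.25, 0.0], [0.25, -0.97, 0.0], [0.0, 0.0, -1.0]] op 0.045
shift [ 0.06 -0.07  0.  ] psi -75.6 turn -0.2
mould (array([0.5132, 0.1745]), array([28.2, 45.8]), -75.6, 5202)
mould (array([0.5361, 0.1154]), array([13.2, 15.6]), -77.9, 469)
mould (array([0.468 , 0.1626]), array([59.5, 45.7]), 15.2, 7494)
```

View pics/w11.png

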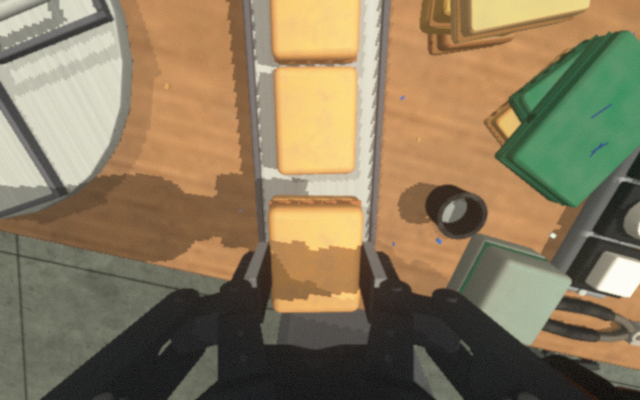

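Two moulds are down at (315,30) and (316,120). The third is held at (315,255), with room left at the near end.

Request:
send_rows(
  rows=[
    [3.5,[0.1,-0.1,2.5],0],
    [3.5,[0,0,1.1],0],
    [3.5,[0,0,0.3],0],
    [3.5,[0,0,0.2],0],
    [3.5,[0,0,0.1],0],
    [3.5,[0,0,0],0],
    [3.5,[0,0,0],0],
  ],
)

```text
t: 32.28
tool_pos: [0.4022, 0.1485, 0.031]
tool_rot: [-3.117, -0.394, -0.002]
contact_force: [-2.8, -0.7, 5.0]
opening: 0.0451
grip_force: 52.2
```

Request:
send_rows(
  rows=[
    [5.6,[0,0,0],0],
    [5.6,[0,0,0],0],
    [5.6,[0,0,-2],0],
    [5.6,[0,0,-6],0],
    [5.6,[0,0,-6],0],
    [5.6,[0,0,-6],0],
    [5.6,[0,0,0],0],
    [5.6,[0,0,0],0],
    [5.6,[0,0,0],0],
  ],
)

```text
t: 33.4
tool_pos: [0.4003, 0.1481, 0.2271]
tool_rot: [3.117, 0.394, -0.006]
contact_force: [-0.2, -0.1, -0.1]
opening: 0.0562
grip_force: 0.0
```

Run:
```python
from h import *
state(); w=cap('wrist'); save(w,'w12.png')
for r in moulds(w,.044,(.2,.62,.05,.55)): 
    d=r[0]-np.array([.466,.165]); a=np.radians(14.6); print('mould',r,(d@[np.cos(a),np.sin(a)]).round(4),(d@[-np.sin(a),np.cos(a)]).round(4))
P=pts(w); h=cv2.cvtColor(w['frame'],cv2.COLOR_RGB2HSV)
m=(h[...,1]<70)&(h[...,2]>150)&(P[...,2]>.03)&(P[...,2]<.04)&(P[...,1]<0)&(P[...,1]>-.15)&(P[...,0]<.6)
for b in blobs(m,40):
    v,u=np.where(b); print('key',b.sum(),u.mean(),v.mean(),ray(w,u.mean(),v.mean(),.034).round(4))
```

```text
t 33.4 tcp [0.4003 0.1481 0.2271] R [[0.97, 0.25, -0.0], [0.25, -0.97, -0.0], [-0.0, -0.0, -1.0]] op 0.0562
mould (array([0.5289, 0.1786]), array([59.5, 45. ]), 14.4, 821) 0.0643 -0.0027
mould (array([0.5505, 0.1218]), array([47.4,  9. ]), 19.7, 240) 0.0709 -0.0631
mould (array([0.4672, 0.1622]), array([58.6, 44.9]), 14.4, 538) 0.0005 -0.003
mould (array([0.4041, 0.1467]), array([60.5, 44.6]), 14.4, 584) -0.0645 -0.0021
key 404 550.7797029702971 93.20792079207921 [ 0.5501 -0.0776  0.034 ]
key 540 531.6037037037037 132.77592592592592 [ 0.5067 -0.0772  0.034 ]
key 512 513.32421875 169.521484375 [ 0.463  -0.0764  0.034 ]
key 526 496.78326996197717 203.5874524714829 [ 0.4194 -0.076   0.034 ]
```

View pics/w12.png

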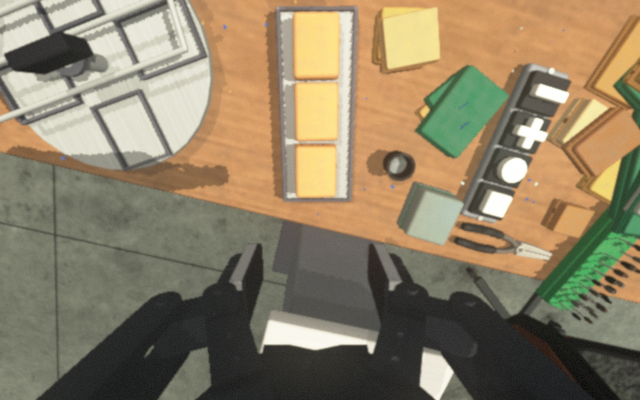

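All three moulds lie in a row on the plate, at (316,45), (316,110) and (316,170). The keys, from far to near, are bar (549,93), plus (531,132), disc (513,170) and square (495,203). Next is a clearance check around the strip.

Run:
```python
from h import *
Q=np.concatenate([pts(cap(n)).reshape(-1,3) for n in ('wrist','scene','side')]); Q=Q[~np.isnan(Q[:,0])]
xs=np.arange(.36,.68,.02); ys=np.arange(.02,-.24,-.02)
print('     ',*['%4d'%(x*1000) for x in xs])
for y in ys:
    r=[]
    for x in xs:
        k=(Q[:,0]>=x)&(Q[:,0]<x+.02)&(Q[:,1]<=y)&(Q[:,1]>y-.02)&(Q[:,2]<.5); r.append('%4d'%(1000*np.percentile(Q[k,2],97)) if k.sum()>3 else '   .')
    print('%5d'%(y*1000),*r)
```

```text
360  380  400  420  440  460  480  500  520  540  560  580  600  620  640  660  680
   20   47   48   47    1    3   55   55   55   55   55    1    1  260  262  239  498  499
    0   47   47   47    1    1   54   55   55   55   53    1    1  242  263  237  498  499
  -20   47   47   46    2    1    1    2   33   53    2    1    1    1    1  237  493  499
  -39    2   18   24   24   24   24   23   23   24   23   23    2    1    1    3  498  239
  -60   12   23   35   34   34   35   34   35   33   35   25    1    1    1    2  499  499
  -80   12   23   35   35   35   34   33   35   31   34   25    1    1    1    1  499  499
  -99   13   11   12   13   14   16   41   49   23   23   23    1    1    1    1  499  499
 -120   11    2    1    1    2    1   51   52   51   29   16   16   15    1    1  498  499
 -140   13    1    1    2    1   42   51   52   52   52   45   52   52   50   15  499  499
 -160   12    2   27   26   12    1   51   52   52   52   36   54   54   54   54  499  499
 -180   12    2   27   27   75   71   96   42   51   33   26   54   54   54   53  499  499
 -200    2    1   26   59  125  103   49   42    .  127    1   54   53   53   51  499  499
 -220   59   29   28   61  198  200  201  200    .  128    .    2    2    3    2  499  499
```

Request:
send_rows(
  newtons=40,
  rows=[
    [2,[0,0,0],-10],
    [0,[0,0,0],-10],
    [0,[0,0,0],-10],
    [0,[0,0,0],-10],
    [0,[0,0,0],-10],
    [0,[0,0,0],-10],
    [0,[0,0,0],-10],
    [0,[0,0,0],-5.4],
    [0,[0,0,0],0],
  ],
)

```text
t: 34.72
tool_pos: [0.4012, 0.1483, 0.2288]
tool_rot: [-2.226, -2.216, 0.001]
contact_force: [-0.1, -0.3, 0.5]
opening: -0.0003
grip_force: 0.0
```

Request:
send_rows(
  rows=[
    [0,[-5.5,0.9,0],0],
    [0,[-5.5,1,0],0],
    [0,[-5.8,0,0],0],
    [0,[-5.7,0,4],0],
    [0,[0,0,6],0],
    [0,[0,0,5],0],
    [0,[0,0,0],0],
    [0,[0,0,0],0],
    [0,[0,0,0],0],
  ],
)

```text
t: 35.85
tool_pos: [0.4217, -0.0714, 0.0865]
tool_rot: [2.222, 2.214, 0.004]
contact_force: [0.4, -0.1, -0.4]
opening: 0.0002
grip_force: 0.0
```

Run:
```python
from h import *
go(.419,-.0768,0); w=cap('wrist'); P=pts(w); h=cv2.cvtColor(w['frame'],cv2.COLOR_RGB2HSV)
save(w,'w13.png')
m=(h[...,1]<70)&(h[...,2]>140)&(P[...,2]>.028)&(P[...,2]<.04)&(P[...,1]<-.03)&(P[...,1]>-.13)&(P[...,0]<.6)
for b in blobs(m,40):
    v,u=np.where(b); print('key',b.sum(),u.mean(),v.mean(),ray(w,u.mean(),v.mean(),.034).round(4))
```

```text
t 35.85 tcp [ 0.4217 -0.0714  0.0865] R [[0.0, 1.0, 0.01], [1.0, -0.0, -0.0], [-0.0, 0.01, -1.0]] op 0.0002
shift [-0.54 -0.27 -0.  ] psi -0.2 turn -0.2
key 1227 429.03504482477587 223.07090464547676 [ 0.5049 -0.0766  0.034 ]
key 889 489.0472440944882 223.53993250843644 [ 0.5484 -0.0772  0.034 ]
key 1375 309.43636363636364 221.61818181818182 [ 0.4185 -0.075   0.034 ]
key 1267 369.4427782162589 222.78216258879243 [ 0.4618 -0.0762  0.034 ]
```

View pics/w13.png

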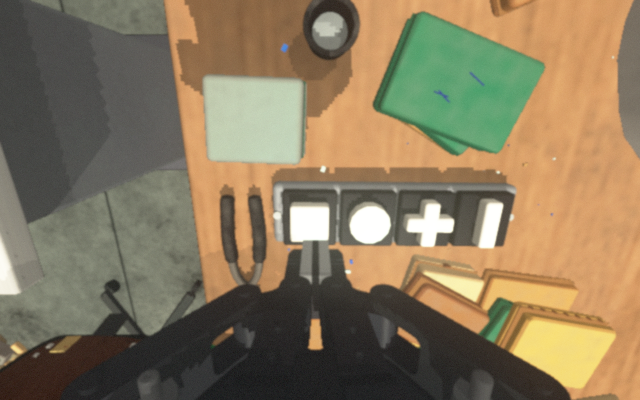

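The strip shows square (309,222), disc (369,223), plus (429,223) and bar (489,223). The closed fingertips are just in front of the square key.

Request:
send_rows(
  rows=[
    [0,[-0.5,-0.3,2],0],
    [0,[0,0,2],0],
    [0,[0,0,0],0],
    [0,[0,0,0],0],
  ],
)

```text
t: 36.4
tool_pos: [0.4177, -0.0762, 0.0449]
tool_rot: [2.224, 2.216, 0.002]
contact_force: [-0.4, 0.1, 0.0]
opening: -0.0002
grip_force: 0.0
```

Request:
send_rows(
  rows=[
    [0,[0,0,1.1],0],
    [0,[0,0,0.6],0],
    [0,[0,0,0],0],
    [0,[0,0,0],0],
  ],
)

```text
t: 36.9
tool_pos: [0.4177, -0.0762, 0.0278]
tool_rot: [2.224, 2.217, 0.001]
contact_force: [-1.4, 1.0, 8.4]
opening: 0.0002
grip_force: 4.3
```

Request:
send_rows(
  rows=[
    [0,[0,0,-1.8],0],
    [0,[0,0,0],0],
    [0,[-0.1,4.4,0],0],
    [0,[0,4.4,0],0],
    [0,[0,0,0],0],
    [0,[0,0,0],0],
    [0,[0,0,1.2],0],
    [0,[0,0,0.6],0],
    [0,[0,0,0],0],
    [0,[0,0,0],0],
  ],
)

```text
t: 38.15
tool_pos: [0.5041, -0.0772, 0.0276]
tool_rot: [-2.225, -2.217, 0.001]
contact_force: [-4.1, 1.2, 12.0]
opening: 0.0
grip_force: 5.8
```

Request:
send_rows(
  rows=[
    [0,[0,0,-1.8],0],
    [0,[0,0,0],0],
    [0,[0,4.5,0],0],
    [0,[0,0,0],0],
    [0,[0,0,0],0],
    [0,[0,0,1.2],0],
    [0,[0,0,0.6],0],
    [0,[0,0,0],0],
    [0,[0,0,0],0],
  ],
)

```text
t: 39.28
tool_pos: [0.5492, -0.0774, 0.0277]
tool_rot: [-2.225, -2.217, 0.001]
contact_force: [-5.5, 0.8, 9.6]
opening: -0.0
grip_force: 5.5
```

Request:
send_rows(
  rows=[
    [0,[0,0,-1.8],0],
    [0,[0,0,0],0],
    [0,[0,-4.4,0],0],
    [0,[0,0,0],0],
    [0,[0,0,0],0],
    [0,[0,0,1.2],0],
    [0,[0,0,0.6],0],
    [0,[0,0,0],0],
    [0,[0,0,0],0],
  ],
)

```text
t: 40.4
tool_pos: [0.507, -0.0775, 0.0278]
tool_rot: [2.224, 2.217, 0.001]
contact_force: [-2.1, 1.1, 8.7]
opening: -0.0001
grip_force: 4.7
```

Request:
send_rows(
  rows=[
    [0,[0,0,-1.8],0],
    [0,[0,0,0],0],
    [0,[0,-4.4,0],0],
    [0,[0.1,-4.4,0],0],
    [0,[0,0,0],0],
    [0,[0,0,0],0],
    [0,[0,0,1.2],0],
    [0,[0,0,0.6],0],
    [0,[0,0,0],0],
    [0,[0,0,0],0],
  ],
)

```text
t: 41.65
tool_pos: [0.419, -0.0763, 0.0277]
tool_rot: [2.224, 2.217, 0.0]
contact_force: [-2.1, 0.7, 10.0]
opening: -0.0001
grip_force: 5.1
```

Request:
send_rows(
  rows=[
    [0,[0,0,-1.8],0],
    [0,[0,0,0],0],
    [0,[0,4.4,0],0],
    [0,[0,0,0],0],
    [0,[0,0,0],0],
    [0,[0,0,1.2],0],
    [0,[0,0,0.6],0],
    [0,[0,0,0],0],
    [0,[0,0,0],0],
  ],
)

```text
t: 42.78
tool_pos: [0.4614, -0.0761, 0.0276]
tool_rot: [-2.225, -2.217, 0.001]
contact_force: [-4.4, 1.6, 11.3]
opening: -0.0002
grip_force: 5.9
```

All six keys bottomed. Lift clear and check the plate before handing in.

Request:
send_rows(
  rows=[
    [0,[0,0,-2],0],
    [0,[0,0,-5],0],
    [0,[0,0,-6],0],
    [0,[0,0,-6],0],
    [0,[0,0,0],0],
    [0,[0,0,0],0],
    [0,[0,0,0],0],
    [0,[0,0,0],0],
  ],
)

```text
t: 43.78
tool_pos: [0.4606, -0.0758, 0.2144]
tool_rot: [-2.223, -2.215, 0.002]
contact_force: [0.6, 0.1, -0.7]
opening: -0.0001
grip_force: 0.0
```

Run:
```python
from h import *
state(); w=cap('wrist'); P=pts(w)
for r in moulds(w,.044,(.2,.62,.05,.55)): 
    d=r[0]-np.array([.466,.165]); a=np.radians(14.6); print('mould',r,(d@[np.cos(a),np.sin(a)]).round(4),(d@[-np.sin(a),np.cos(a)]).round(4))
h=cv2.cvtColor(w['frame'],cv2.COLOR_RGB2HSV)
m=(h[...,1]<70)&(h[...,2]>140)&(P[...,2]>.024)&(P[...,2]<.04)&(P[...,1]<-.03)&(P[...,1]>-.13)&(P[...,0]<.6)
for b in blobs(m,40): print('key z',np.nanmedian(P[b],0).round(4))
```

```text
t 43.77 tcp [ 0.4606 -0.0758  0.2144] R [[0.0, 1.0, -0.0], [1.0, -0.0, 0.0], [0.0, -0.0, -1.0]] op -0.0001
mould (array([0.5391, 0.0792]), array([ 7.9, 26.8]), -63.7, 162) 0.0491 -0.1015
key z [ 0.506  -0.0777  0.0336]
key z [ 0.5497 -0.0778  0.0334]
key z [ 0.4189 -0.0763  0.0336]
key z [ 0.4628 -0.0774  0.0336]
```

Run:
```python
from h import *
for n in ('scene','side'):
    w=cap(n)
    for r in moulds(w,.044,(.3,.65,.05,.5),30): print(n,r)
w=cap('scene'); cv2.imwrite('pics/end.png',cv2.resize(cv2.cvtColor(w['frame'][140:290,220:420],cv2.COLOR_RGB2BGR),(800,600)))
```

```text
scene (array([0.4658, 0.1536]), array([193.5,  51.8]), 14.0, 776)
scene (array([0.5468, 0.0815]), array([41.5, 62. ]), -36.8, 115)
side (array([0.4308, 0.1427]), array([114.9,  54.6]), 14.8, 402)
side (array([0.5645, 0.0712]), array([51.8, 16.8]), 16.8, 61)
```

View pics/end.png

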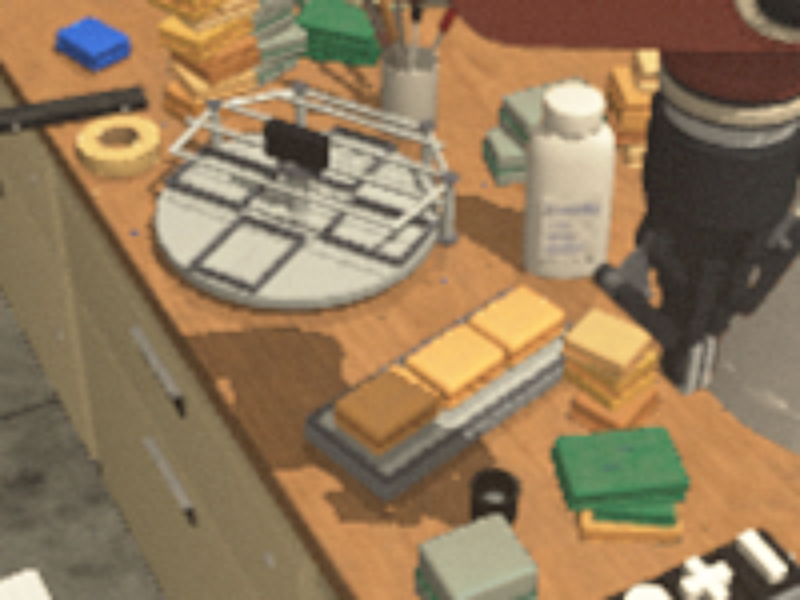

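The turntable pockets are empty. Three moulds lie flat in a row on the plate at (385,405), (455,360) and (520,320), and the bystanders are where they were.

```bash
python3 -c "
from station import ctrl
print(ctrl.finish_job())"
```

```text
the job is handed in; nothing more can be done
None
```

All three moulds lie flat in a row on the warming plate, the six keys were each pressed fully down in order and are up again, and the job is handed in; no verdict came back.

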